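Swap the battery pack of the lensmeter

TASK

The small lensmeter's battery is flat: slide the catch in front of its pack back, pull the spent pack out and plug it fully home into the empty bay of the charger. Then take the charged pack out of the charger, plug it fully home into the lensmeter and slide the catch forward again as far as it goes, so that it locks the pack in. Leave the pliers, the screwdriver and the spectacles lying around as they are.

Things in the scene. Friction and masses are not known exactly. Their poses are not given: they have to be found in the camera images.
- lensmeter: Small white lensmeter left of the hand edger, fixed: low case 280 mm long (x) by 150 mm wide (y), flat grey deck 50 mm above the bench. Column and overhanging head, up to 197 mm high, stand on its rear from local x = +34 mm back, a lens on the stop under the head. Origin: centre of the underside; +x to the rear (head), -x to the operator, z up.
- bay (a point): Centre of the mouth of the lensmeter's battery well, level with the deck, 60 mm in front of the case's centre; axes as the lensmeter's. Well 62 mm (x) by 36 mm (y), 34 mm deep; ribs in its two rear corners narrow it to 25 mm over the rear 15 mm, so a pack goes in one way round only.
- catch (a joint): Slide catch on the lensmeter's deck in front of the well. 0 = locked, its steel tongue over the front step of the pack; 0.018 m = fully back towards the lensmeter's -x, pack free (0.012 needed). About 1.5 N moves it and it stays where it is left. It locks only over a pack that is fully home.
- catch_tab (a point): Top centre of the catch's black thumb tab: 20 mm long (x), 12 mm wide (y), 20 mm tall above its plate, top 77 mm above the bench; the guides beside the plate reach 8 mm above the deck. Moves with the catch: 46 mm in front of the well's centre when locked, 64 mm when open.
- charger: Two-bay charger, fixed: low black case 96 mm (x) by 164 mm (y), grey deck 50 mm above the bench, small windows and vents on the front (-x). Origin: centre of the underside; z up. The white stand of the hand edger, 180 mm high, rises close behind it and a tall covered machine stands to its right: pass both on the robot's side.
- bay_left (a point): Centre of the mouth of the charger's left (+y) well, level with the deck; same keyed well as the lensmeter's, rear = +x of the charger. Empty at the start.
- bay_right (a point): Centre of the mouth of the charger's right (-y) well, 84 mm from the left one. Holds the charged pack at the start.
- spent_pack: Battery pack, starts in the lensmeter; 85 mm tall, 0.16 kg. Origin: centre of its underside; +x its rear, z up. Black foot 60 (x) by 34 (y) by 35 mm tall, toe chamfered 3 mm, rear 16 mm only 22 mm wide (key). Grey grip above, 35 to 85 mm up: 48 (x) by 34 (y) mm, centred 6 mm behind the origin, leaving a 12 mm front step for the catch. Home: underside 34 mm below the well's mouth.
- charged_pack: Battery pack of the same make and look as spent_pack, starts plugged into the right bay of the charger.
- pliers: Chrome snipe-nose pliers, 150 mm, lying on the bench to the right; bystander. Origin: centre of the underside.
- screwdriver: Small screwdriver with a blue cap, 109 mm, lying to the right of the charger; bystander. Origin: centre of the underside.
- spectacles: Metal spectacles, 143 x 131 mm, standing open to the left of the lensmeter; bystander. Origin: centre of the underside.
Not all that is in view belongs to the job. What is shaped like the spent_pack but orange is not meant.

How it is judged:
By the outcome, as a careful person would: the job done as asked, in the order asked, and still so for the second after the job is handed in, with the robot touching nothing.
It also fails if it takes over 72 s, if anything falls off the work surface, if the arm or the gripper's body presses on something with over 40 N, if the wrist force passes 120 N, or if a joint passes its speed limit or range.

ROBOT

A 6-joint arm with a two-finger parallel gripper is mounted at the origin on a cart in front of the work surface, level with it; the furniture and walls round the work are solid. World frame = base frame: x ahead of the robot, y to its left, z up, the work surface at z = 0. Lengths are in m, angles in degrees, forces in N, time in s.
With the tool pointing down it reaches from about 0.35 to 0.725 m from the base axis. Payload 6 kg.
Tool frame: the origin (TCP) lies at the very end of the fingers, on their centre line; the grasp point (between the pads) lies 19 mm behind it; z points along the fingers, y is the direction in which the jaws open and shut (so a half turn about z gives the same grasp; the last joint's range is limited). The gripper opens to 85 mm and grips with 20 to 120 N. Pads are 22 mm wide; open, the fingers measure 114 mm over their backs; the gripper's body (76 mm by 85 mm) begins 54 mm behind the grasp point. The pads swing forward as they close: fully open they stand 13 mm farther back than shut.
Start: joints at [82.718, 2.303, 4.859, 0, -92.561, -19.12], TCP at [0.267, 0.537, 0.231] pointing down, gripper open.
Joint ranges: [-146.85, 146.85], [-73.84, 115.35], [-62.03, 85.46], [-188.31, 113.3], [-161.28, -10.13], [-171.36, 171.36]. Speed limits (degrees/s): [147.25, 147.25, 172.46, 180, 180, 180].

INTERFACE

Orientations are given as [roll, pitch, yaw] about the fixed x, y, z axes, in that order (R = Rz(yaw) Ry(pitch) Rx(roll)).
In Python, from station import env gives the robot as it stands.
- The arm moves only by the tool arm_command, never from a script. Its argument "steps" is a list that holds one entry, the list of rows, each a list of 4 numbers: the shift along the world's x, y, z in m, then the turn about the world's z in rad. In form: [[[dx, dy, dz, twist], ...]]. A call has 1 to 20 rows; each row is the pose to reach, as a shift and turn from the pose measured when the call began; what a row does not reach only later rows make up. A row lasts 1/12 s, in which the tool goes at most 41.7 mm and 7.16 degrees, less where a joint would pass 70% of its speed; a pose out of reach is approached as far as the arm can. A call with a gripper value outside its range is refused whole. "jaw" is the finger opening in m, from 0 to 0.0854, set as the call begins (left out, the last holds). The fingers move at their own pace and stop on an object; "force" is the grip in N (left out, the last holds). Time passes only in rows, so rows that repeat a pose let the fingers close. It gives the time, the measured TCP pose, the force and the opening at its end, in the units of the state.
- env.observe(): the state, without advancing time (a new reading comes with each control period).
- env.grab_frame(name): name is "scene" or "side" or "wrist"; returns a dict with "frame" (480x640x3 uint8, blue, green, red), "fx", "fy", "cx", "cy" (pixels), "R" (3x3) and "t" (3): a world point X has camera coordinates R X + t. Camera axes: x right, y down, z forward; pixel columns grow to the right and rows downward; lengths in m; the calibration is good to about 2 mm. A picture is of the moment at which its call begins. There is no depth.
- env.job_done(): hands the job in, once; it reports no verdict.
The state is a dict: "time": time; "joint_pos": joint angles; "qvel": joint speeds; "effort": joint torques, N m; "eef_pos": TCP position; "orientation": TCP orientation; "contact_force": force on the tool from outside, world axes, zero at the start; "wrist_torque": the same for the moment, N m; "gripper_width": finger opening in m.
Only numpy, scipy, OpenCV 4.12 (cv2) and the standard library are available. Lean on these libraries where they do the work, as an engineer would, in place of code of your own. Each camera call takes 0.05 s, during which the arm holds its last target.

## Working session

There is one attempt and no reset: what is moved stays moved. The work goes in short steps, Python scripts to look and compute and a tool call to move; the robot and the scene stay as the last step left them, time stands still between calls to the robot, and variables do not carry over. Pictures are saved under pics/ and viewed, and the job is handed in when it is done.

Besides the shell and the picture viewer there is one more tool, called after ">>>" as name(argument=value, ...), one argument or row to a line, values as JSON. arm_command: Moves the arm, as the interface text tells. Its arguments: {"type":"object","properties":{"steps":{"type":"array"},"jaw":{"type":"number"},"force":{"type":"number"}},"required":["steps"]}

```bash
mkdir -p pics; ls
python3 - <<'E'
from station import env
import cv2
print(env.observe())
for n in ("scene","side","wrist"):
    f=env.grab_frame(n); cv2.imwrite(f"pics/{n}0.png",f["frame"]); print(n,f["fx"],f["fy"],f["cx"],f["cy"],f["R"],f["t"])
E
```

```text
pics
{'time': 0.0, 'joint_pos': array([ 8.27164939e+01,  2.34086469e+00,  4.80024463e+00, -2.48467736e-02,
       -9.25593782e+01, -1.91198218e+01]), 'qvel': array([ 0.08785689,  0.00041609, -0.08132915, -0.03473609,  0.07034242,
       -0.12086998]), 'effort': array([-9.30604074e-04, -3.68200493e+01,  3.47406149e+01,  6.93251699e+00,
       -5.50113953e-03,  1.13450812e-05]), 'eef_pos': array([0.26660147, 0.53715904, 0.2302429 ]), 'orientation': array([ 1.79897387e+02, -9.29932156e-03, -2.64022318e+01]), 'contact_force': array([-0.32592502,  0.71214497, -0.44013102]), 'wrist_torque': array([-0.05516011,  0.02022786,  0.00120481]), 'gripper_width': 0.0852615616541423}
scene 476.241663516608 476.241663516608 317.17875450897554 250.53465997073582 [[ 0.56607605 -0.82428851 -0.01031307]
 [-0.38338243 -0.25216956 -0.88849785]
 [ 0.72977793  0.5069112  -0.45876488]] [-0.25435761  0.2990859   0.96237581]
side 456.33998487791365 456.33998487791365 327.50486047257965 239.88118560267372 [[-0.98632672 -0.16455327  0.00904515]
 [-0.11424626  0.64316906 -0.75715346]
 [ 0.11877452 -0.74783406 -0.65317443]] [0.56440262 0.07369963 1.50959729]
wrist 382.1395856122335 382.1395856122335 316.9077900856337 237.75718559886343 [[-0.44479593 -0.89563114  0.00119898]
 [-0.85099773  0.42304629  0.31118276]
 [-0.27921219  0.1373925  -0.95034933]] [ 0.59968215 -0.04067147  0.37988766]
```

View pics/scene0.png

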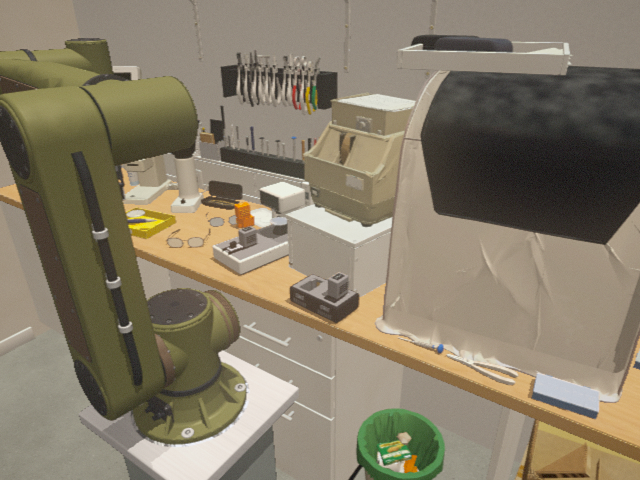

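View pics/side0.png

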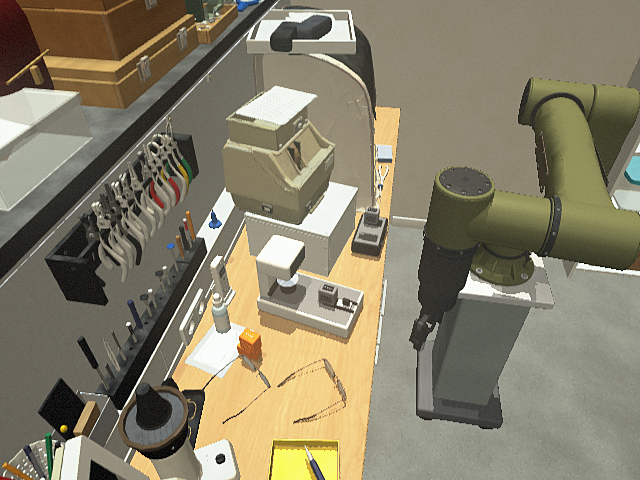

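View pics/wrist0.png

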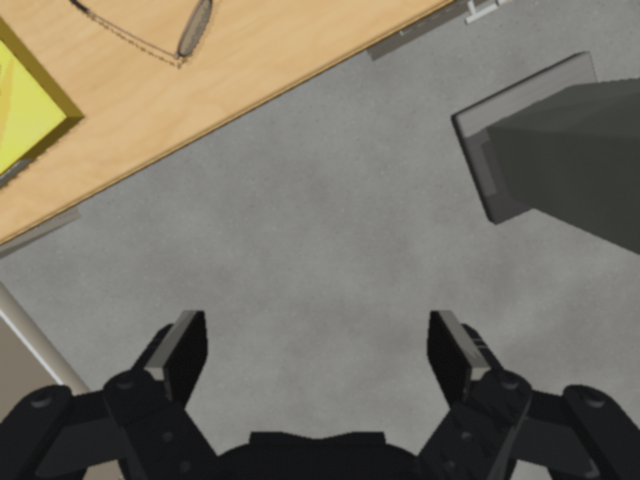

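```bash
cat > h.py <<'E'
import cv2, numpy as np
def ray(f,u,v,z):
    d=f["R"].T@np.array([(u-f["cx"])/f["fx"],(v-f["cy"])/f["fy"],1.0]); c=-f["R"].T@f["t"]
    return c+d*(z-c[2])/d[2]
def proj(f,X):
    p=f["R"]@np.asarray(X,float)+f["t"]; return f["fx"]*p[0]/p[2]+f["cx"],f["fy"]*p[1]/p[2]+f["cy"]
E
python3 - <<'E'
from h import *
import cv2
a=cv2.imread("pics/scene0.png"); b=cv2.imread("pics/side0.png")
def crop(im,x,y,w,h,s,n): cv2.imwrite(n,cv2.resize(im[y:y+h,x:x+w],None,fx=s,fy=s,interpolation=cv2.INTER_CUBIC))
crop(a,200,190,170,140,4.7,"pics/c_scene.png"); crop(b,240,195,160,150,4,"pics/c_side.png")
E
```

```text
(no output)
```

View pics/c_scene.png

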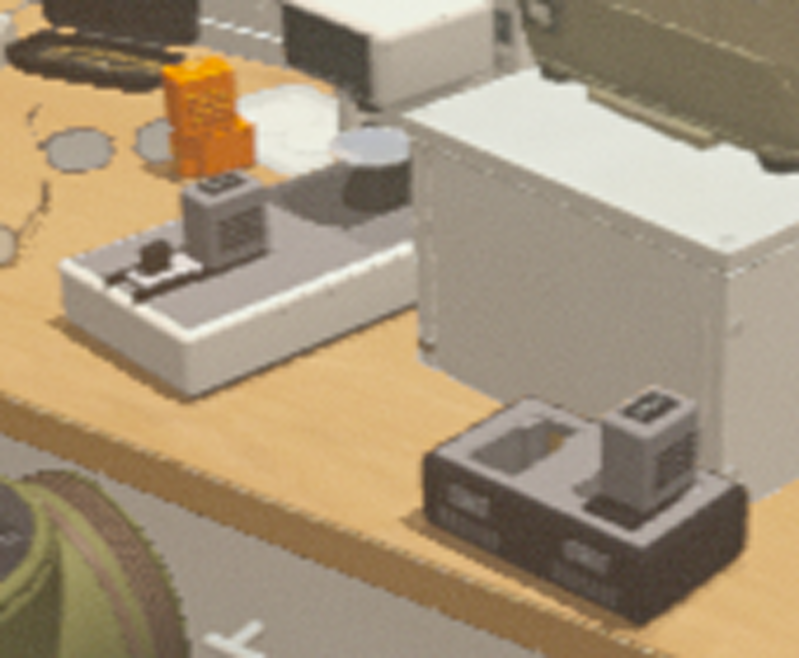

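View pics/c_side.png

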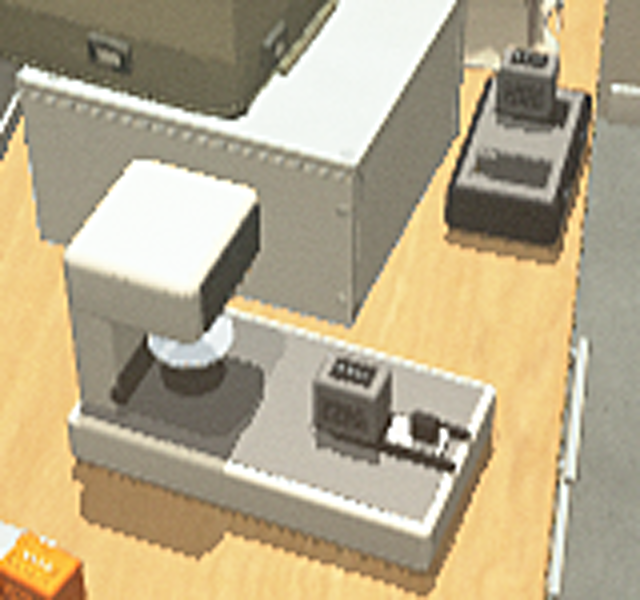

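Run:
```python
from h import *
from station import env
s=env.grab_frame("side"); c=env.grab_frame("scene")
S=lambda u,v,z,n:print("side",n,ray(s,240+u/4,195+v/4,z).round(3))
C=lambda u,v,z,n:print("scene",n,ray(c,200+u/4.7,190+v/4.7,z).round(3))
S(495,385,.05,"LM front right");S(428,543,.05,"LM front left");S(72,412,.05,"LM rear left")
S(356,372,.101,"spent top");S(425,413,.077,"tab")
S(527,57,.101,"chg pack top");S(515,165,.05,"bayL");S(590,92,.05,"ch fr R");S(560,205,.05,"ch fr L"); S(448,190,.05,"ch rear L")
C(62,263,.05,"LM front left");C(188,335,.05,"LM front right")
C(222,186,.101,"spent top");C(155,245,.077,"tab")
C(650,403,.101,"chg top");C(520,445,.05,"bayL");C(425,455,.05,"ch fr L");C(640,545,.05,"ch fr R");C(745,485,.05,"ch re R");C(530,398,.05,"ch re L")
```

```text
side LM front right [0.423 0.253 0.05 ]
side LM front left [0.452 0.405 0.05 ]
side LM rear left [0.72  0.332 0.05 ]
side spent top [0.518 0.306 0.101]
side tab [0.467 0.314 0.077]
side chg pack top [ 0.434 -0.081  0.101]
side bayL [0.432 0.002 0.05 ]
side ch fr R [ 0.377 -0.108  0.05 ]
side ch fr L [0.391 0.046 0.05 ]
side ch rear L [0.484 0.044 0.05 ]
scene LM front left [0.448 0.385 0.05 ]
scene LM front right [0.42  0.249 0.05 ]
scene spent top [0.514 0.3   0.101]
scene tab [0.462 0.313 0.077]
scene chg top [ 0.432 -0.077  0.101]
scene bayL [0.427 0.005 0.05 ]
scene ch fr L [0.389 0.043 0.05 ]
scene ch fr R [ 0.38  -0.105  0.05 ]
scene ch re R [ 0.46  -0.121  0.05 ]
scene ch re L [0.473 0.03  0.05 ]
```

```bash
cat >> h.py <<'E'
from scipy.spatial.transform import Rotation as Ro
def toolcam(f,o):
    Rt=Ro.from_euler('xyz',o["orientation"],degrees=True).as_matrix(); c=-f["R"].T@f["t"]
    return Rt.T@(c-o["eef_pos"]), f["R"]@Rt
E
python3 - <<'E'
from h import *
from station import env
f=env.grab_frame("wrist");o=env.observe()
p,A=toolcam(f,o);print(p,A.round(3))
# camera proj of a pack-top point at hover: yaw -15, TCP at given offset
Rt=Ro.from_euler('xyz',[180,0,-15],degrees=True).as_matrix()
for h in (.15,.2,.23):
  t=np.array([.465,.313,h])
  c=t+Rt@p; R=A@Rt.T
  g=dict(f,R=R,t=-R@c); print(h,c)
  for X in ([.518,.306,.101],[.465,.313,.077],[.42,.253,.05],[.45,.4,.05]): print(X,np.round(proj(g,X)))
E
```

```text
[ 0.07974316 -0.00018651 -0.14244006] [[-0.     1.     0.   ]
 [-0.95  -0.    -0.311]
 [-0.311 -0.     0.95 ]]
0.15 [0.54207425 0.29254111 0.29244006]
[0.518, 0.306, 0.101] [303. 169.]
[0.465, 0.313, 0.077] [317. 252.]
[0.42, 0.253, 0.05] [418. 277.]
[0.45, 0.4, 0.05] [202. 289.]
0.2 [0.54207425 0.29254111 0.34244006]
[0.518, 0.306, 0.101] [306. 158.]
[0.465, 0.313, 0.077] [317. 228.]
[0.42, 0.253, 0.05] [403. 252.]
[0.45, 0.4, 0.05] [220. 262.]
0.23 [0.54207425 0.29254111 0.37244006]
[0.518, 0.306, 0.101] [307. 153.]
[0.465, 0.313, 0.077] [317. 218.]
[0.42, 0.253, 0.05] [395. 240.]
[0.45, 0.4, 0.05] [228. 250.]
```

>>> arm_command(
  steps=[
    [[0,-0.05,0.03,-0.12],[0.03,-0.1,0.03,-0.24],[0.06,-0.13,0.03,-0.36],[0.09,-0.17,0.03,-0.48],[0.12,-0.2,0.03,-0.6],[0.15,-0.22,0.03,-0.72],[0.17,-0.23,0.03,-0.84],[0.17,-0.23,0.03,-0.96],[0.17,-0.23,0.03,-1.08],[0.17,-0.23,0.03,-1.2],[0.17,-0.23,0.03,-1.32],[0.17,-0.23,0.03,-1.44],[0.17,-0.23,0.03,-1.56],[0.17,-0.23,0.03,-1.68],[0.17,-0.23,0.03,-1.8],[0.17,-0.23,0.03,-1.92],[0.17,-0.23,0.03,-2.04],[0.17,-0.23,0.03,-2.16],[0.17,-0.23,0.03,-2.28],[0.17,-0.23,0.03,-2.4]],
  ],
  jaw=0.06,
)

```text
time: 1.97
eef_pos: [0.4367, 0.3073, 0.2609]
orientation: [180.0, -0.0, -164.2]
contact_force: [0.1, -0.7, -0.7]
gripper_width: 0.06
```

>>> arm_command(
  steps=[
    [[0.02,0,-0.02,-0.12],[0.04,0,-0.04,-0.24],[0.05,0,-0.04,-0.36],[0.05,0,-0.04,-0.48],[0.05,0,-0.04,-0.54],[0.05,0,-0.04,-0.54],[0.05,0,-0.04,-0.54]],
  ],
)

```text
time: 2.55
eef_pos: [0.4867, 0.3073, 0.2209]
orientation: [180.0, -0.0, 164.9]
contact_force: [-0.6, 0.1, -0.9]
gripper_width: 0.0598
```

```bash
cat >> h.py <<'E'
def shot(env,n,tag):
    f=env.grab_frame(n); cv2.imwrite(f"pics/{tag}.png",f["frame"]); return f
E
python3 - <<'E'
from h import *
from station import env
import pickle
f=shot(env,"wrist","w1"); o=env.observe(); pickle.dump((f,o),open("w1.pkl","wb")); print(o["eef_pos"],o["orientation"],o["joint_pos"])
for X in ([.516,.303,.101],[.465,.313,.077]): print(proj(f,X))
E
```

```text
[0.48661186 0.30734042 0.22097468] [ 1.79952324e+02 -8.48633925e-03  1.64941517e+02] [ 5.22226048e+01 -1.49722097e+00 -2.14287550e-02 -2.62490927e-02
 -9.14350927e+01 -1.57281758e+02]
(np.float64(321.1007071560123), np.float64(267.7866838457782))
(np.float64(316.21785965063), np.float64(192.38325730981603))
```

View pics/w1.png

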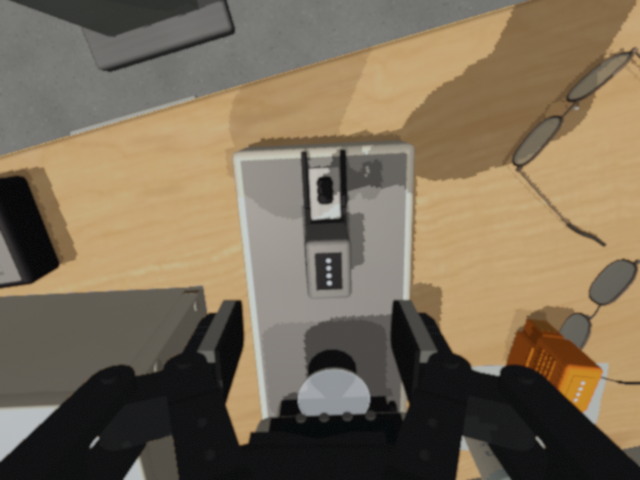

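Run:
```python
from h import *
a=cv2.imread("pics/w1.png")
cv2.imwrite("pics/w1c.png",cv2.resize(a[140:310,225:425],None,fx=3.5,fy=3.5,interpolation=cv2.INTER_CUBIC))
```

```text
(no output)
```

View pics/w1c.png

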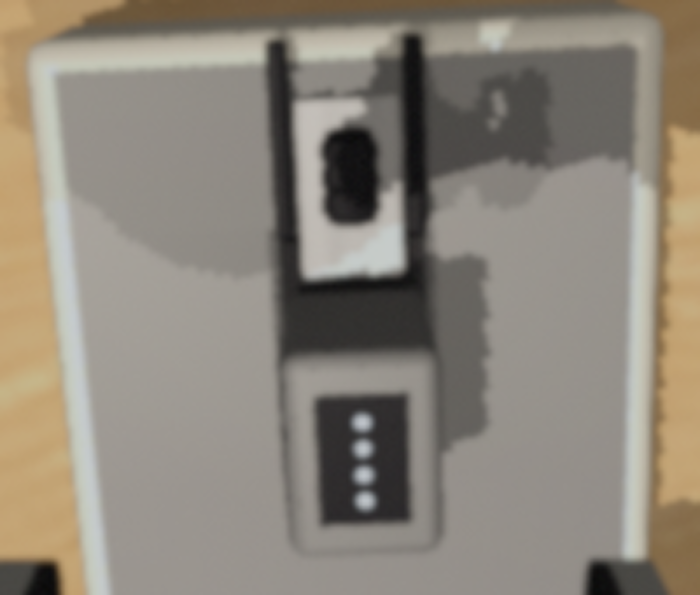

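Run:
```python
from h import *
import pickle
f,o=pickle.load(open("w1.pkl","rb"))
P=lambda u,v,z:ray(f,225+u/3.5,140+v/3.5,z)
def ang(a,b): d=b-a; return np.degrees(np.arctan2(d[1],d[0]))
a,b=P(55,75,.05),P(103,590,.05); c,d=P(635,45,.05),P(624,560,.05)
print("left",a,b,ang(a,b),"right",c,d,ang(c,d),"front",ang(a,c)+90, np.hypot(*(c-a)[:2]))
for n,u,v,z in(("pack TL",284,352,.101),("TR",437,350,.101),("BL",293,552,.101),("BR",440,548,.101),("label",365,460,.101),("tab",350,175,.077),("tabTL",327,130,.077),("tabBR",375,222,.077)):
  print(n,P(u,v,z).round(4))
print(ang(P(284,352,.101),P(293,552,.101)),ang(P(437,350,.101),P(440,548,.101)),ang(P(362,422,.101),P(365,500,.101)))
```

```text
left [0.42981083 0.25912301 0.05      ] [0.55994731 0.22849561 0.05      ] -13.243459258503037 right [0.45805194 0.39006366 0.05      ] [0.58700126 0.36232938 0.05      ] -12.13820280736845 front 167.82895363489953 0.1339515436129011
pack TL [0.4926 0.298  0.101 ]
TR [0.5004 0.3287 0.101 ]
BL [0.5374 0.2876 0.101 ]
BR [0.5448 0.3187 0.101 ]
label [0.5204 0.3081 0.101 ]
tab [0.465  0.3199 0.077 ]
tabTL [0.4543 0.3176 0.077 ]
tabBR [0.4765 0.3225 0.077 ]
-13.142247908838787 -12.71589312940243 -12.490631604099526
```

>>> arm_command(
  steps=[
    [[-0.01,0.006,-0.02,0.045],[-0.02,0.0125,-0.05,0.045],[-0.02,0.0125,-0.08,0.045],[-0.02,0.0125,-0.11,0.045],[-0.02,0.0125,-0.135,0.045],[-0.02,0.0125,-0.15,0.045],[-0.02,0.0125,-0.157,0.045],[-0.02,0.0125,-0.157,0.045]],
  ],
  jaw=0.04,
)

```text
time: 3.27
eef_pos: [0.4659, 0.3192, 0.0624]
orientation: [-179.9, -0.1, 167.6]
contact_force: [-0.4, 0.2, 0.4]
gripper_width: 0.0397
```

Run:
```python
from h import *
from station import env
f=shot(env,"wrist","w2"); o=env.observe(); print(o["eef_pos"],o["orientation"])
```

```text
[0.4666273  0.31978604 0.06419203] [1.79976567e+02 1.43392097e-03 1.67582683e+02]
```

View pics/w2.png

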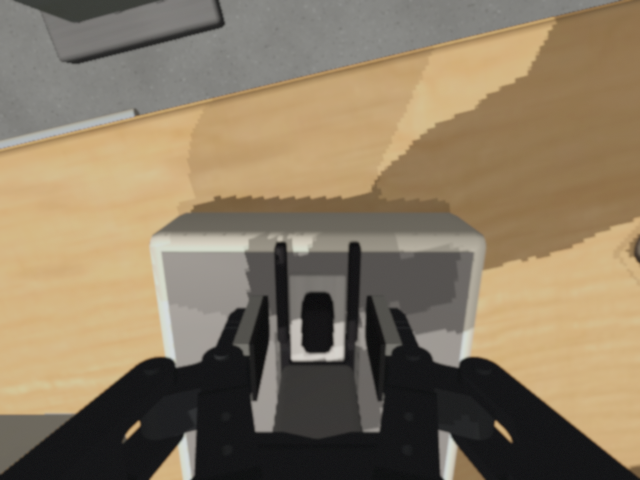

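>>> arm_command(
  steps=[
    [[0,0,0,0],[0,0,0,0],[0,0,0,0],[0,0,0,0],[0,0,0,0],[-0.004,0.001,0,0],[-0.008,0.0018,0,0],[-0.012,0.0027,0,0],[-0.015,0.0034,0,0],[-0.018,0.004,0,0],[-0.0185,0.0041,0,0],[-0.0185,0.0041,0,0]],
  ],
  jaw=0.005,
  force=30,
)

```text
time: 4.32
eef_pos: [0.4516, 0.3226, 0.0661]
orientation: [179.9, 0.4, 167.5]
contact_force: [14.2, -6.3, -2.4]
gripper_width: 0.0109
```

Run:
```python
from h import *
from station import env
f=shot(env,"wrist","w3"); o=env.observe(); print(o["eef_pos"],o["contact_force"],o["gripper_width"])
```

```text
[0.45163364 0.32262309 0.06614698] [14.96580481 -6.57615908 -2.41726838] 0.010816881642281364
```

View pics/w3.png

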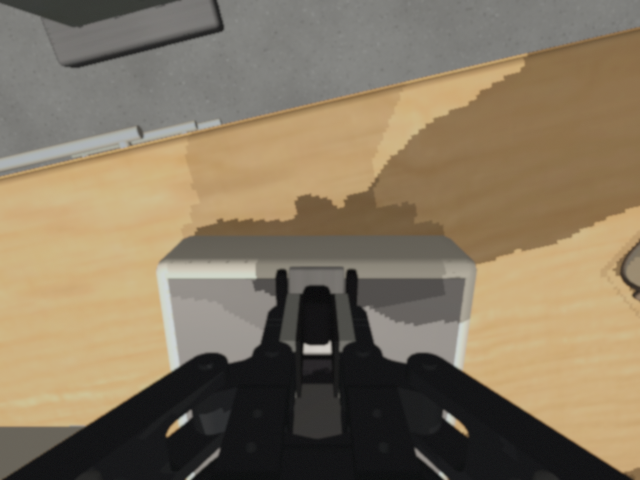

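>>> arm_command(
  steps=[
    [[0,0,0,0],[0,0,0,0],[0,0,0,0],[0,0,0.03,0],[0.01,0,0.06,0],[0.02,-0.005,0.1,0],[0.035,-0.01,0.13,0],[0.05,-0.012,0.145,0],[0.05,-0.012,0.145,0],[0.05,-0.012,0.145,0]],
  ],
  jaw=0.06,
)

```text
time: 5.2
eef_pos: [0.5019, 0.3112, 0.2119]
orientation: [179.8, 0.4, 167.5]
contact_force: [-0.6, 0.9, -1.6]
gripper_width: 0.0601
```

Run:
```python
from h import *
from station import env
import pickle
f=shot(env,"wrist","w4"); o=env.observe(); pickle.dump((f,o),open("w4.pkl","wb")); print(o["eef_pos"],o["orientation"])
a=f["frame"]
cv2.imwrite("pics/w4c.png",cv2.resize(a[110:330,210:430],None,fx=2.7,fy=2.7,interpolation=cv2.INTER_CUBIC))
```

```text
[0.50116215 0.3109331  0.21051428] [179.93219506   0.32803314 167.52911552]
```

View pics/w4c.png

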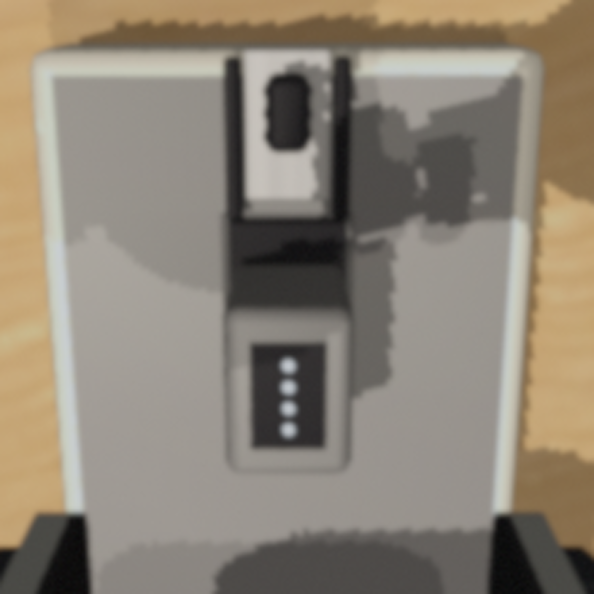

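Run:
```python
from h import *
import pickle
f,o=pickle.load(open("w4.pkl","rb"))
P=lambda u,v,z:ray(f,210+u/2.7,110+v/2.7,z)
def ang(a,b): d=b-a; return np.degrees(np.arctan2(d[1],d[0]))
for n,u,v,z in(("pack TL",228,310,.101),("TR",350,308,.101),("BL",231,470,.101),("BR",349,468,.101),("label",288.5,396,.101),("tab",287,112,.077),("frL",55,77,.05),("frR",520,77,.05)):
  print(n,P(u,v,z).round(4))
l=(P(228,315,.101),P(231,465,.101));r=(P(350,315,.101),P(349,465,.101))
print(ang(*l),ang(*r),ang(P(55,77,.05),P(520,77,.05))-90,ang(P(55,77,.05),P(90,590,.05)),ang(P(520,77,.05),P(489,590,.05)))
print(ang(P(288.5,396,.101),P(287,112,.077))-180)
```

```text
pack TL [0.4932 0.2978 0.101 ]
TR [0.4995 0.3284 0.101 ]
BL [0.5372 0.2881 0.101 ]
BR [0.5435 0.3192 0.101 ]
label [0.5196 0.3078 0.101 ]
tab [0.4505 0.3228 0.077 ]
frL [0.4293 0.2597 0.05  ]
frR [0.4581 0.3895 0.05  ]
-12.483661098334196 -11.783074774400674 -12.51837458713608 -12.618169809425313 -11.972040279353935
-12.248851345021052
```

Run:
```python
from h import *
import pickle
yaw=np.radians(-12.4); ex=np.array([np.cos(yaw),np.sin(yaw)]);ey=np.array([-ex[1],ex[0]])
g0=np.array([.5190,.3081]); w0=g0-.006*ex
f,o=pickle.load(open("w4.pkl","rb"))
P=lambda u,v,z:ray(f,210+u/2.7,110+v/2.7,z)
L=lambda p:(np.array([(p[:2]-w0)@ex,(p[:2]-w0)@ey])*1000).round(1)
print("now plate end top",L(P(285,205,.057)),L(P(285,215,.054)),"tab",L(P(287,112,.077)),"tabrows",L(P(287,76,.077)),L(P(287,150,.077)),"step/grip edge",L(P(288,310,.101)),"rear",L(P(288,469,.101)),"deck front",L(P(287,77,.05)))
f,o=pickle.load(open("w1.pkl","rb"))
P=lambda u,v,z:ray(f,225+u/3.5,140+v/3.5,z)
print("before plate end",L(P(352,278,.057)),L(P(352,278,.054)),"tab",L(P(350,175,.077)),"tabrows",L(P(350,130,.077)),L(P(350,222,.077)))
```

```text
now plate end top [-35.6  -0.9] [-32.   -0.9] tab [-64.1  -0.3] tabrows [-73.3  -0.3] [-54.2  -0.3] step/grip edge [-16.9  -0.2] rear [27.8 -0.3] deck front [-71.1  -0.3]
before plate end [-20.6  -0.3] [-19.8  -0.3] tab [-49.3  -0.1] tabrows [-59.1   0.3] [-38.9  -0.5]
```

>>> arm_command(
  steps=[
    [[0.009,-0.0015,-0.03,0],[0.018,-0.003,-0.06,0],[0.018,-0.003,-0.09,0],[0.018,-0.003,-0.12,0],[0.018,-0.003,-0.14,0],[0.018,-0.003,-0.15,0],[0.018,-0.003,-0.15,0],[0.018,-0.003,-0.15,0]],
  ],
)

```text
time: 5.92
eef_pos: [0.5189, 0.308, 0.0607]
orientation: [180.0, 0.3, 167.6]
contact_force: [0.9, -0.2, 1.5]
gripper_width: 0.0598
```

>>> arm_command(
  steps=[
    [[0,0,0,0],[0,0,0,0],[0,0,0,0],[0,0,0,0],[0,0,0,0]],
  ],
  jaw=0.025,
  force=60,
)

```text
time: 6.33
eef_pos: [0.5196, 0.3087, 0.0628]
orientation: [179.8, 0.4, 167.6]
contact_force: [-1.8, 0.2, 6.3]
gripper_width: 0.0333
```

Run:
```python
from h import *
from station import env
f=shot(env,"wrist","w5"); o=env.observe(); print({k:v for k,v in o.items() if k in("eef_pos","orientation","contact_force","gripper_width","time","joint_pos")})
```

```text
{'time': 6.3833, 'joint_pos': array([  49.88129756,    5.18175644,   -9.92042889,    0.32705859,
        -74.55119616, -152.3744239 ]), 'eef_pos': array([0.51957254, 0.30869996, 0.06279773]), 'orientation': array([179.83952255,   0.44037946, 167.59242456]), 'contact_force': array([-2.08725061,  0.76564849,  6.68875757]), 'gripper_width': 0.03315445004501225}
```

View pics/w5.png

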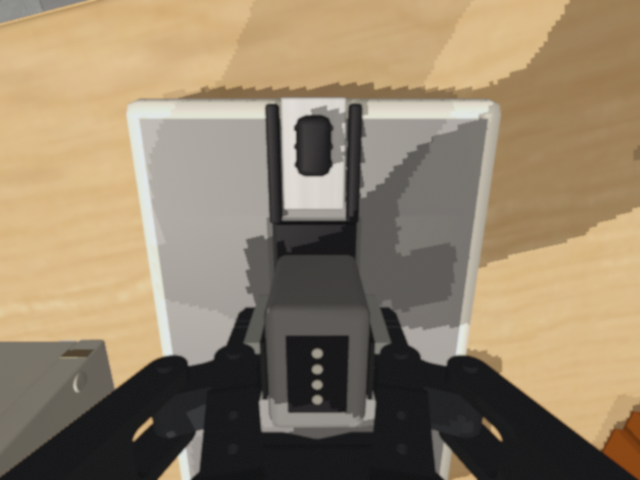

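Run:
```python
from h import *
from station import env
c=env.grab_frame("scene");s=env.grab_frame("side")
C=lambda u,v,z:ray(c,200+u/4.7,190+v/4.7,z).round(3)
S=lambda u,v,z:ray(s,240+u/4,195+v/4,z).round(3)
print(C(420,358,0),C(720,500,0),C(725,260,.18),C(405,118,.18)); print(S(353,322,0),S(356,170,.18),S(462,130,0))
```

```text
[0.545 0.168 0.   ] [ 0.507 -0.079  0.   ] [ 0.464 -0.103  0.18 ] [0.522 0.153 0.18 ]
[0.543 0.159 0.   ] [0.539 0.182 0.18 ] [ 0.486 -0.097  0.   ]
```

>>> arm_command(
  steps=[
    [[0,0,0.01,0],[0,0,0.02,0],[0,0,0.035,0],[0,0,0.05,0],[0,0,0.07,0],[0,0,0.095,0],[0,0,0.12,0],[0,0,0.14,0],[0,0,0.14,0]],
  ],
)

```text
time: 7.23
eef_pos: [0.5213, 0.3094, 0.2096]
orientation: [179.5, 0.8, 167.6]
contact_force: [-0.1, 0.8, -0.3]
gripper_width: 0.0335
```

>>> arm_command(
  steps=[
    [[-0.03,0,0.005,0.04],[-0.06,-0.01,0.01,0.08],[-0.09,-0.04,0.015,0.13],[-0.095,-0.075,0.02,0.13],[-0.095,-0.11,0.02,0.13],[-0.095,-0.145,0.02,0.13],[-0.095,-0.175,0.02,0.13],[-0.095,-0.19,0.02,0.13],[-0.095,-0.19,0.02,0.13],[-0.095,-0.19,0.02,0.13]],
  ],
)

```text
time: 8.07
eef_pos: [0.4262, 0.1187, 0.2302]
orientation: [179.4, 0.8, 174.9]
contact_force: [0.4, 0.5, -2.1]
gripper_width: 0.0334
```

Run:
```python
from h import *
from station import env
import pickle
f=shot(env,"wrist","w6"); g=shot(env,"side","s6"); o=env.observe(); pickle.dump((f,o),open("w6.pkl","wb")); print(o["eef_pos"],o["orientation"],o["joint_pos"])
```

```text
[0.42620397 0.11972908 0.22962446] [179.44916443   0.77919984 175.0358162 ] [  42.21410591  -23.29912404  -17.62549495    0.19774641  -94.73994136
 -137.15659785]
```

View pics/w6.png

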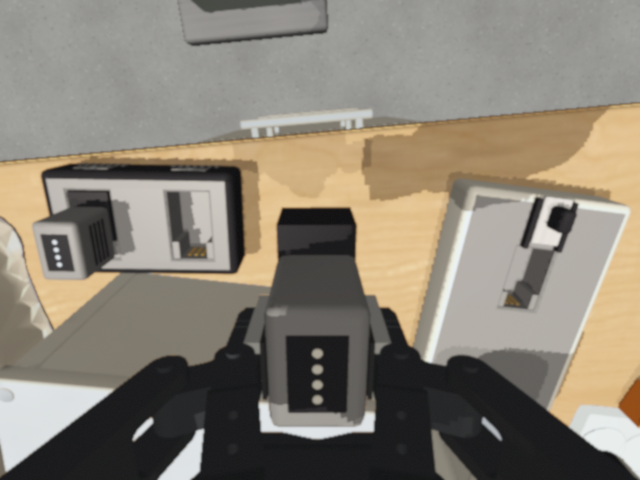

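View pics/s6.png

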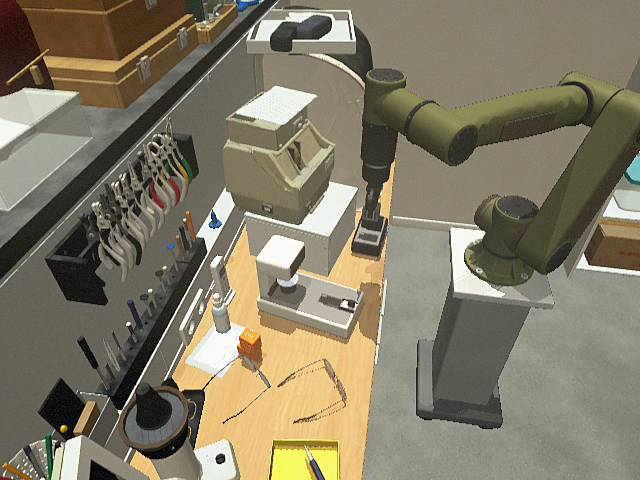

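Run:
```python
from h import *
a=cv2.imread("pics/w6.png")
cv2.imwrite("pics/w6a.png",cv2.resize(a[155:285,30:255],None,fx=3.5,fy=3.5,interpolation=cv2.INTER_CUBIC))
cv2.imwrite("pics/w6b.png",cv2.resize(a[170:330,430:640],None,fx=3.5,fy=3.5,interpolation=cv2.INTER_CUBIC))
```

```text
(no output)
```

View pics/w6a.png

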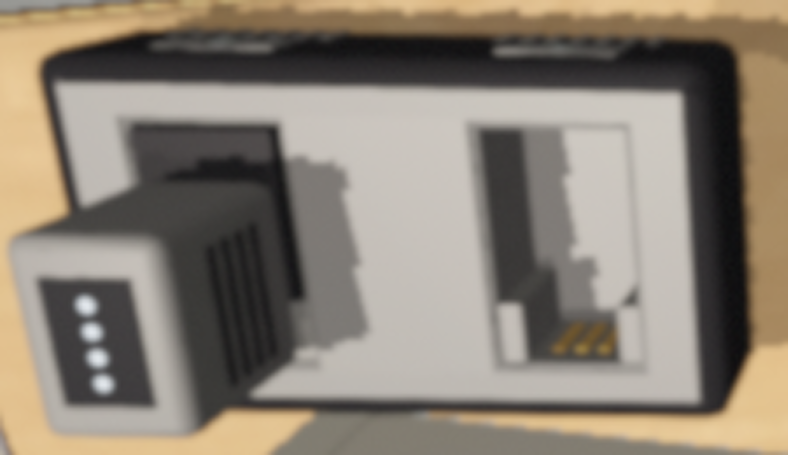

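View pics/w6b.png

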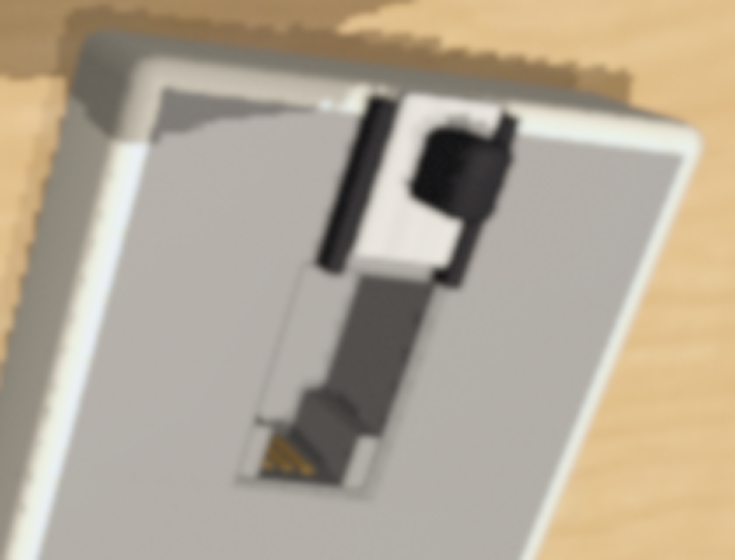

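Run:
```python
from h import *
import pickle
f,o=pickle.load(open("w6.pkl","rb"))
A=lambda u,v,z=.05:ray(f,30+u/3.5,155+v/3.5,z)
B=lambda u,v,z=.05:ray(f,430+u/3.5,170+v/3.5,z)
def ang(a,b): d=b-a; return np.degrees(np.arctan2(d[1],d[0]))
def quad(n,q):
  fl,fr,rr,rl=q
  D=lambda a,b:np.hypot(*(a-b)[:2]).round(4)
  print(n,sum(q)[:2]/4,"len",D(fl,rl),D(fr,rr),"wid",D(fl,fr),D(rl,rr),"yaw",ang(fl,rl),ang(fr,rr),ang(fl,fr)+90-180*0,ang(rl,rr)+90)
# image left = world -y (right)
quad("bayL",[A(628,124),A(467,122),A(490,370),A(647,370)])
quad("bayL inner",[A(628,128),A(478,127),A(500,365),A(642,365)])
quad("chdeck",[A(683,92),A(55,80),A(55+ (702-683),80+312),A(702,404)])
print("deck fr L,R, re L",A(683,92),A(55,80),A(702,404),ang(A(55,80),A(683,92))-90,ang(A(683,92),A(702,404)))
quad("LMwell",[B(437,285),B(315,265),B(236,485),B(372,497)])
for n,u,v in(("FL",163,232),("FR",12,240),("RR",45,435),("RL",195,433)): print(n,A(u,v,.101))
quad("chg top",[A(163,232,.101),A(10,240,.101),A(45,435,.101),A(196,433,.101)])
print("label",A(97,342,.101), "bay right FR corner",A(122,120))
# held pack: project offset
```

```text
bayL [0.4343002  0.00795043] len 0.0646 0.0651 wid 0.0389 0.0405 yaw -5.963130745762904 -7.327288149060285 -5.923808005731658 -5.321371993328043
bayL inner [0.43424905 0.0089562 ] len 0.0623 0.0624 wid 0.0363 0.0366 yaw -6.988670849074132 -7.19812680624378 -5.589958734756053 -5.318722671143732
chdeck [ 0.429661  -0.0362068] len 0.0821 0.0823 wid 0.1498 0.1621 yaw -6.089910524316907 -14.698726351836177 -6.290189670869054 -6.537577302730412
deck fr L,R, re L [0.39756174 0.04565157 0.05      ] [ 0.38114634 -0.103271    0.05      ] [0.47919848 0.03694166 0.05      ] -6.290189670869054 -6.089910524316907
LMwell [0.51477087 0.30953096] len 0.0625 0.0649 wid 0.0333 0.0383 yaw -9.854281615961305 -14.422153602678884 -14.853011806827269 -10.988194632766039
FL [ 0.40845456 -0.05487524  0.101     ]
FR [ 0.4072866  -0.08668122  0.101     ]
RR [ 0.45169575 -0.09419995  0.101     ]
RL [ 0.45428761 -0.06136045  0.101     ]
chg top [ 0.43042673 -0.07432817] len 0.0463 0.045 wid 0.0322 0.0332 yaw -7.7826786701112 -9.081701324441648 -2.143652541265638 -4.518293204182243
label [ 0.43129004 -0.07611747  0.101     ] bay right FR corner [ 0.39207233 -0.09032771  0.05      ]
```

>>> arm_command(
  steps=[
    [[0,-0.035,0,-0.02],[0.007,-0.07,-0.02,-0.02],[0.014,-0.1,-0.05,-0.02],[0.014,-0.1115,-0.075,-0.02],[0.014,-0.1115,-0.095,-0.02],[0.014,-0.1115,-0.105,-0.02],[0.014,-0.1115,-0.105,-0.02],[0.014,-0.1115,-0.105,-0.02]],
  ],
)

```text
time: 8.83
eef_pos: [0.4405, 0.0089, 0.1253]
orientation: [179.5, 0.8, 174.0]
contact_force: [0.8, 0.5, -0.5]
gripper_width: 0.0331
```

Run:
```python
from h import *
from station import env
import pickle
f=shot(env,"wrist","w7"); c=shot(env,"scene","c7"); s=env.grab_frame("side");o=env.observe(); pickle.dump((f,c,s,o),open("w7.pkl","wb")); print(o["eef_pos"],o["orientation"],o["contact_force"])
a=cv2.resize(c["frame"][240:330,280:370],None,fx=4.4,fy=4.4,interpolation=cv2.INTER_CUBIC)
b=cv2.resize(s["frame"][180:270,330:420],None,fx=4.4,fy=4.4,interpolation=cv2.INTER_CUBIC)
cv2.imwrite("pics/c7c.png",np.hstack([a,b]))
```

```text
[0.44107385 0.00904458 0.12644321] [179.39440179   0.92062908 173.96022786] [-0.15479517 -0.04409155 -0.73611642]
```

View pics/w7.png

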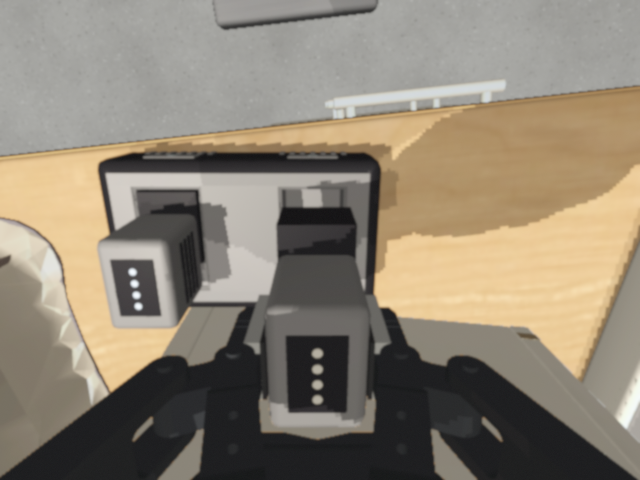

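View pics/c7c.png

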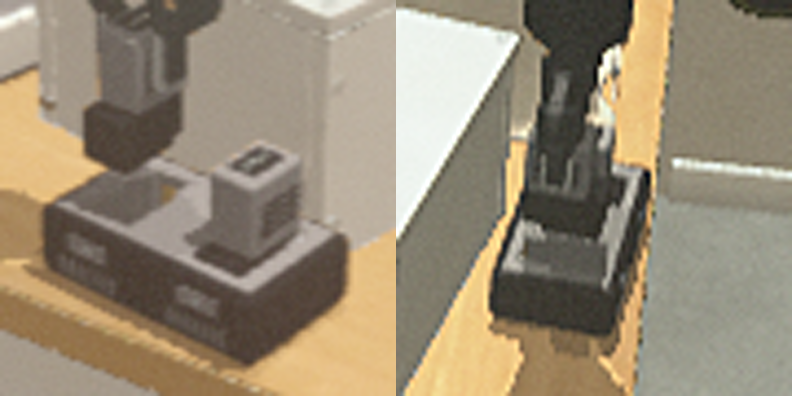

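Run:
```python
from h import *
a=cv2.imread("pics/w7.png")
cv2.imwrite("pics/w7c.png",cv2.resize(a[170:310,240:400],None,fx=4.9,fy=4.2,interpolation=cv2.INTER_CUBIC))
```

View pics/w7c.png

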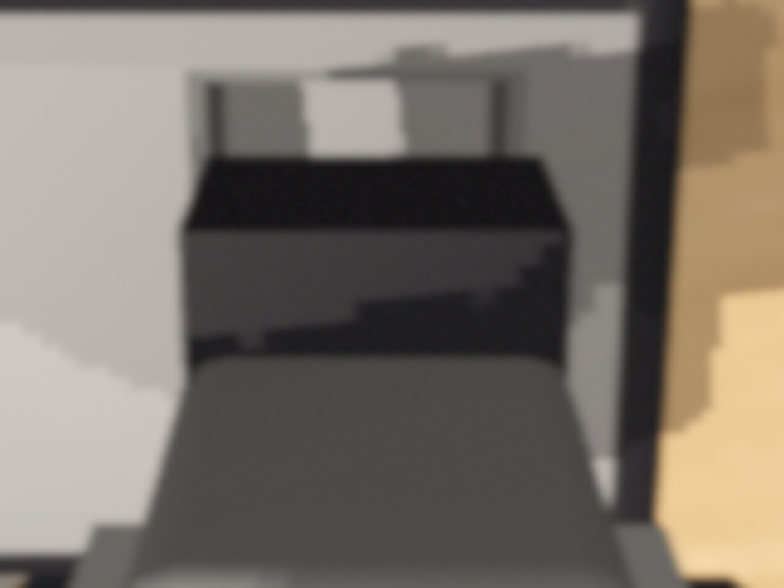

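Run:
```python
from h import *
import pickle
f,c,s,o=pickle.load(open("w7.pkl","rb"))
P=lambda u,v,z:ray(f,240+u/4.9,170+v/4.2,z)[:2]
y=np.radians(-6.2);ex=np.array([np.cos(y),np.sin(y)]);ey=np.array([-ex[1],ex[0]])
M=lambda a:print((np.array([a@ex,a@ey])*1000).round(1),end=" ")
z=o["eef_pos"][2]-.0468
for n,l in (("well in",[(207,80,.05),(507,80,.05)]),("well out",[(190,73,.05),(525,73,.05)]),("foot top",[(183,230,z+.035),(570,230,z+.035)]),("foot bot",[(207,158,z+.003),(543,158,z+.003)])):
  print(n,end=" "); [M(P(*q)) for q in l]; m=(P(*l[0])+P(*l[1]))/2; M(m); d=P(*l[1])-P(*l[0]); print(np.linalg.norm(d).round(4),np.degrees(np.arctan2(d[1],d[0]))-90)
```

```text
well in [399.8  37.4] [399.7  72.5] [399.8  54.9] 0.0352 -6.145179756003415
well out [398.8  35.4] [398.8  74.6] [398.8  55. ] 0.0392 -6.142814285235829
foot top [401.4  40.2] [401.4  73.1] [401.4  56.7] 0.0329 -6.1975566093312295
foot bot [402.3  39.8] [402.3  73.8] [402.3  56.8] 0.034 -6.172005985875444
```

>>> arm_command(
  steps=[
    [[-0.0012,-0.0017,0,0],[-0.0012,-0.0017,-0.01,0],[-0.0012,-0.0017,-0.02,0],[-0.0012,-0.0017,-0.025,0],[-0.0012,-0.0017,-0.028,0],[-0.0012,-0.0017,-0.031,0],[-0.0012,-0.0017,-0.034,0],[-0.0012,-0.0017,-0.037,0],[-0.0012,-0.0017,-0.04,0],[-0.0012,-0.0017,-0.044,0],[-0.0012,-0.0017,-0.048,0]],
  ],
)

```text
time: 9.9
eef_pos: [0.4399, 0.0074, 0.0782]
orientation: [179.4, 0.9, 174.0]
contact_force: [0.7, 0.4, -2.0]
gripper_width: 0.0334
```

>>> arm_command(
  steps=[
    [[0,0,-0.004,0],[0,0,-0.008,0],[0,0,-0.011,0],[0,0,-0.014,0],[0,0,-0.016,0],[0,0,-0.018,0],[0,0,-0.019,0],[0,0,-0.019,0]],
  ],
)

```text
time: 10.57
eef_pos: [0.4406, 0.0073, 0.0627]
orientation: [179.4, 1.1, 174.0]
contact_force: [-10.8, 1.8, 17.8]
gripper_width: 0.0334
```

Run:
```python
from h import *
from station import env
import pickle
f=shot(env,"wrist","w8"); c=shot(env,"scene","c8"); s=env.grab_frame("side");o=env.observe(); print(o["eef_pos"],o["orientation"],o["contact_force"])
a=cv2.resize(c["frame"][240:330,280:370],None,fx=4.4,fy=4.4,interpolation=cv2.INTER_CUBIC)
b=cv2.resize(s["frame"][180:270,330:420],None,fx=4.4,fy=4.4,interpolation=cv2.INTER_CUBIC)
cv2.imwrite("pics/c8c.png",np.hstack([a,b]))
```

```text
[0.44059021 0.00727139 0.06271044] [179.40920093   1.0573643  173.99513638] [-11.24440847   0.85307275  17.84802265]
```

View pics/c8c.png

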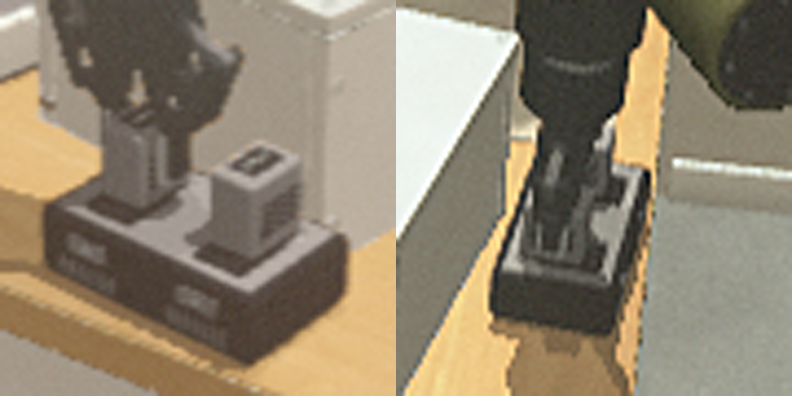

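>>> arm_command(
  steps=[
    [[0,0,-0.003,0],[0,0,-0.006,0],[0,0,-0.006,0],[0,0,-0.006,0]],
  ],
)

```text
time: 11.05
eef_pos: [0.4412, 0.007, 0.0625]
orientation: [179.5, 1.2, 174.1]
contact_force: [-23.7, 2.5, 34.0]
gripper_width: 0.0335
```

>>> arm_command(
  steps=[
    [[0,0,0,0],[0,0,0,0],[0,0,0,0],[0,0,0,0],[0,0,0.02,0],[0,0,0.05,0],[0,0,0.08,0],[-0.01,-0.02,0.11,0],[-0.02,-0.04,0.14,0],[-0.02,-0.04,0.14,0],[-0.02,-0.04,0.14,0]],
  ],
  jaw=0.06,
)

```text
time: 11.97
eef_pos: [0.4217, -0.0335, 0.2041]
orientation: [179.4, 1.4, 174.0]
contact_force: [0.2, -0.2, -0.8]
gripper_width: 0.0599
```

Run:
```python
from h import *
from station import env
import pickle
f=shot(env,"wrist","w9"); o=env.observe(); pickle.dump((f,o),open("w9.pkl","wb")); print(o["eef_pos"],o["orientation"],o["contact_force"])
cv2.imwrite("pics/w9c.png",cv2.resize(f["frame"][100:330,180:460],None,fx=2.6,fy=2.6,interpolation=cv2.INTER_CUBIC))
```

```text
[ 0.42116982 -0.03308396  0.2022206 ] [179.4266239    1.20471408 174.0046395 ] [ 0.24333881  0.5480101  -1.85251274]
```

View pics/w9c.png

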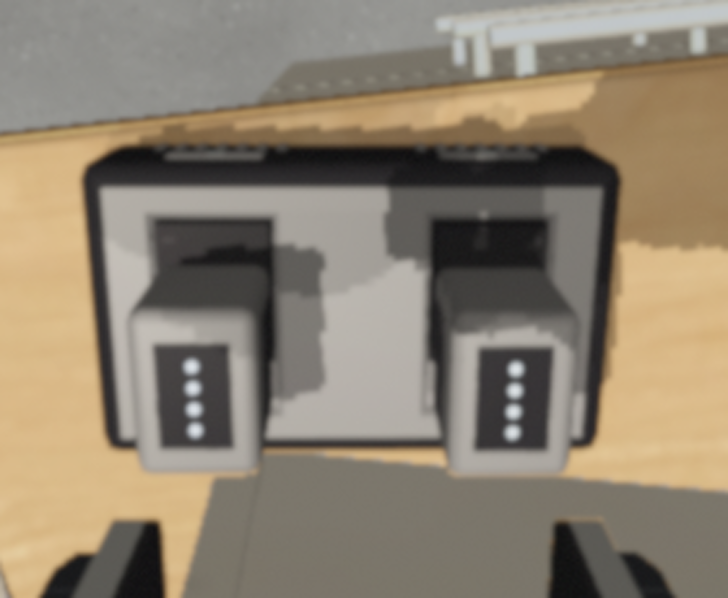

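Run:
```python
from h import *
import pickle
f,o=pickle.load(open("w9.pkl","rb"))
P=lambda u,v,z=.101:ray(f,180+u/2.6,100+v/2.6,z)
for dz in(0,.002):
  a,b=P(193,398),P(515,398,.101+dz); d=b-a; print(a,b,np.linalg.norm(d[:2]),np.degrees(np.arctan2(d[1],d[0]))-90)
for q in([(133,312),(252,310),(262,466),(142,468)],[(450,314),(573,314),(566,472),(452,472)]):
  c=[P(*x) for x in q]; print(sum(c)/4,[np.linalg.norm(c[i]-c[(i+1)%4]).round(4) for i in range(4)])
```

```text
[ 0.43127824 -0.07626388  0.101     ] [0.44057575 0.00827585 0.101     ] 0.08504944961507073 -6.276059086621288
[ 0.43127824 -0.07626388  0.101     ] [0.43973642 0.00799508 0.103     ] 0.0846824220905609 -5.732328237661179
[ 0.42950234 -0.07480759  0.101     ] [np.float64(0.0304), np.float64(0.0441), np.float64(0.0324), np.float64(0.044)]
[0.43966028 0.00706684 0.101     ] [np.float64(0.0316), np.float64(0.045), np.float64(0.0311), np.float64(0.0449)]
```

Run:
```python
from h import *
import pickle
f,c,s,o=pickle.load(open("w7.pkl","rb"))
print(ray(c,378,325,0),ray(c,388,322,.0),ray(f,60,265,.0),ray(f,60,265,.1),ray(f,35,225,0),ray(f,105,395,0))
f,o=pickle.load(open("w6.pkl","rb")); print(ray(f,12,222,0),ray(f,50,325,0))
```

```text
[ 0.42929893 -0.19601051  0.        ] [ 0.45418645 -0.21080759  0.        ] [ 0.45084396 -0.18499389  0.        ] [ 0.41625414 -0.109447    0.1       ] [ 0.41837055 -0.19278284  0.        ] [ 0.57197132 -0.18573148  0.        ]
[ 0.42730875 -0.18636988  0.        ] [ 0.54680247 -0.18591849  0.        ]
```

>>> arm_command(
  steps=[
    [[0.005,-0.02,0,0],[0.0096,-0.0425,-0.02,0],[0.0096,-0.0425,-0.04,0],[0.0096,-0.0425,-0.06,0],[0.0096,-0.0425,-0.06,0]],
  ],
)

```text
time: 12.43
eef_pos: [0.4282, -0.0755, 0.1358]
orientation: [179.5, 0.6, 174.0]
contact_force: [0.1, -0.1, -0.8]
gripper_width: 0.0601
```

Run:
```python
from h import *
from station import env
import pickle
f=shot(env,"wrist","w10"); s=shot(env,"scene","c10"); o=env.observe(); pickle.dump((f,o),open("w10.pkl","wb")); print(o["eef_pos"],o["orientation"],o["contact_force"])
```

```text
[ 0.43019153 -0.07563814  0.14106546] [179.51211082   1.03906673 174.02926107] [-0.98266198 -0.05102028  1.08213486]
```

View pics/w10.png

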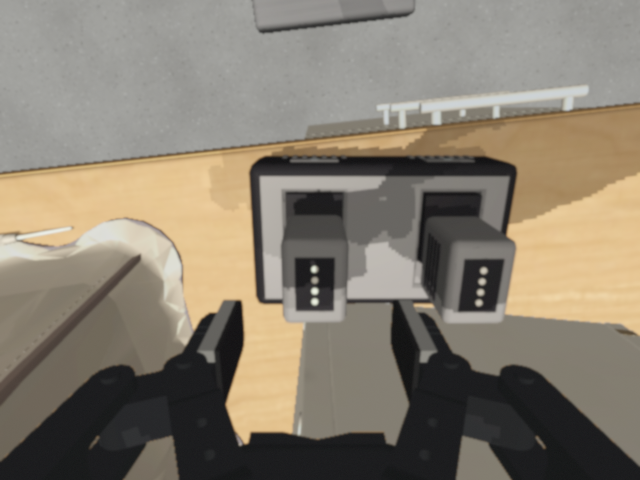

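View pics/c10.png

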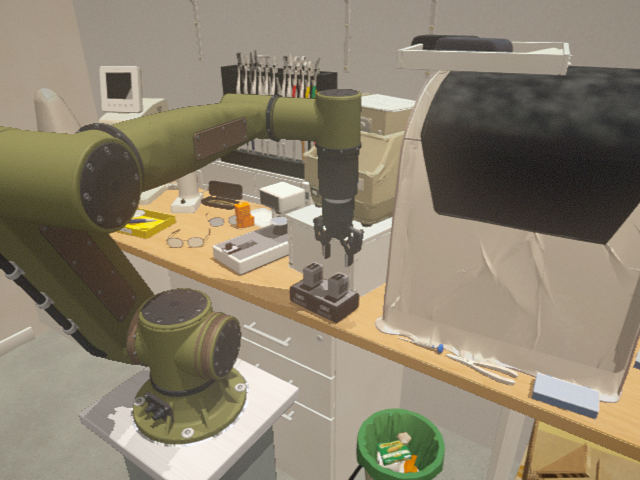

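>>> arm_command(
  steps=[
    [[0.001,-0.0003,-0.025,0],[0.001,-0.0003,-0.05,0],[0.001,-0.0003,-0.07,0],[0.001,-0.0003,-0.078,0],[0.001,-0.0003,-0.078,0],[0.001,-0.0003,-0.078,0]],
  ],
)

```text
time: 13.03
eef_pos: [0.4319, -0.0758, 0.0645]
orientation: [179.5, 1.1, 174.1]
contact_force: [0.4, -0.3, 0.3]
gripper_width: 0.0599
```

>>> arm_command(
  steps=[
    [[0,0,0,0],[0,0,0,0],[0,0,0,0],[0,0,0,0],[0,0,0,0]],
  ],
  jaw=0.025,
)

```text
time: 13.45
eef_pos: [0.4331, -0.0758, 0.0666]
orientation: [179.5, 1.3, 174.1]
contact_force: [0.1, 0.8, 6.0]
gripper_width: 0.0335
```

Run:
```python
from h import *
from station import env
f=shot(env,"wrist","w11"); o=env.observe(); print(o["eef_pos"],o["orientation"],o["contact_force"],o["gripper_width"])
```

```text
[ 0.43311626 -0.07575161  0.06662682] [179.50925135   1.31704821 174.08355247] [-1.68014499  0.15844797  7.00148051] 0.03306786344139352
```

View pics/w11.png

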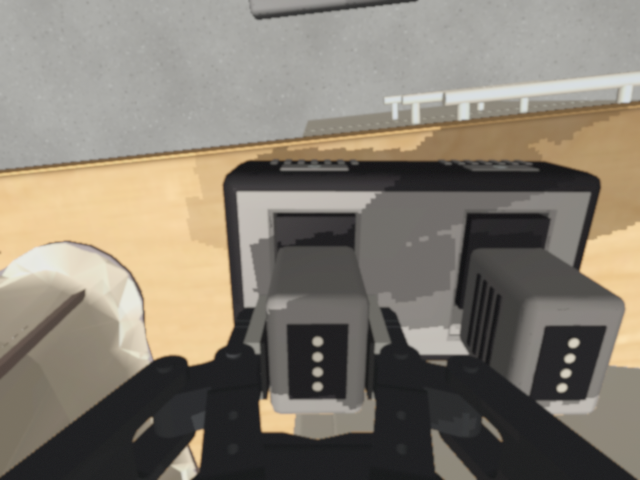

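>>> arm_command(
  steps=[
    [[0,0,0.01,0],[0,0,0.02,0],[0,0,0.035,0],[0,0,0.05,0],[0,0,0.07,0],[0,0,0.095,0],[0,0,0.12,0],[0,0,0.14,0],[0,0,0.15,0],[0,0,0.15,0]],
  ],
)

```text
time: 14.33
eef_pos: [0.4339, -0.0758, 0.2195]
orientation: [179.5, 1.6, 174.1]
contact_force: [0.5, -0.8, -1.8]
gripper_width: 0.0334
```

>>> arm_command(
  steps=[
    [[-0.01,0.03,0.01,0],[-0.01,0.07,0.01,0],[-0.01,0.11,0.01,0],[-0.01,0.15,0.01,0],[-0.01,0.19,0.01,-0.04],[-0.01,0.23,0.01,-0.08],[-0.01,0.27,0.01,-0.11],[0,0.3,0.01,-0.11],[0.02,0.33,0,-0.11],[0.04,0.36,-0.01,-0.11],[0.06,0.382,-0.02,-0.11],[0.085,0.384,-0.04,-0.11],[0.088,0.384,-0.06,-0.11],[0.088,0.384,-0.08,-0.11],[0.088,0.384,-0.083,-0.11],[0.088,0.384,-0.083,-0.11]],
  ],
)

```text
time: 15.67
eef_pos: [0.5208, 0.3071, 0.1335]
orientation: [179.7, 1.4, 167.8]
contact_force: [0.3, -0.2, -1.8]
gripper_width: 0.0333
```

Run:
```python
from h import *
from station import env
import pickle
f=shot(env,"wrist","w12"); s=shot(env,"side","s12"); o=env.observe(); pickle.dump((f,o),open("w12.pkl","wb")); print(o["eef_pos"],o["orientation"],o["contact_force"],o["gripper_width"])
cv2.imwrite("pics/w12c.png",cv2.resize(f["frame"][150:310,220:420],None,fx=4,fy=3.7,interpolation=cv2.INTER_CUBIC))
```

```text
[0.5221108  0.30817509 0.13757072] [179.43322405   1.61233936 167.7896153 ] [-0.55551386 -1.04374095 -1.17661096] 0.03292929938287357
```

View pics/w12c.png

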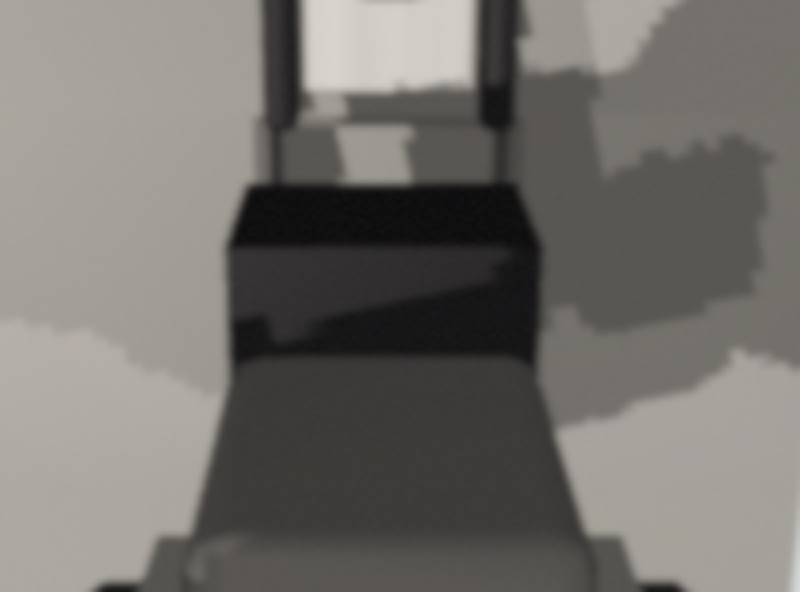

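View pics/s12.png

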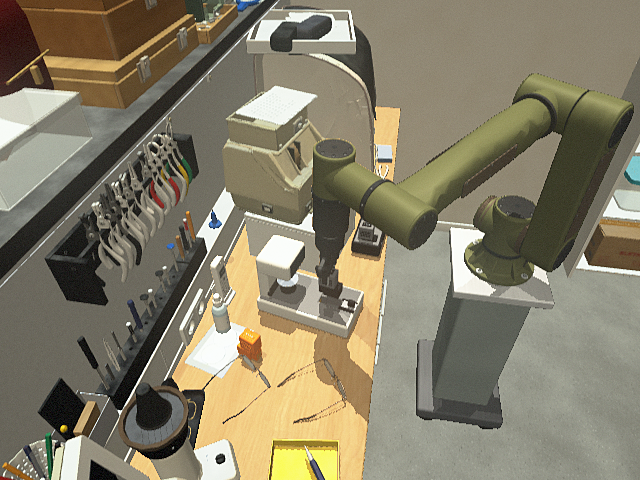

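Run:
```python
from h import *
import pickle
f,o=pickle.load(open("w12.pkl","rb"))
P=lambda u,v,z:ray(f,220+u/4,150+v/3.7,z)[:2]
y=np.radians(-12.4);ex=np.array([np.cos(y),np.sin(y)]);ey=np.array([-ex[1],ex[0]])
M=lambda a:print((np.array([a@ex,a@ey])*1000).round(1),end=" ")
z=o["eef_pos"][2]-.0506
for n,l in (("well in",[(277,126,.05),(503,126,.05)]),("well out",[(257,119,.05),(520,119,.05)]),("foot top",[(228,245,z+.035),(540,245,z+.035)]),("foot bot",[(247,185,z+.003),(517,185,z+.003)])):
  print(n,end=" "); [M(P(*q)) for q in l]; m=(P(*l[0])+P(*l[1]))/2; M(m); d=P(*l[1])-P(*l[0]); print(np.linalg.norm(d).round(4),np.degrees(np.arctan2(d[1],d[0]))-90)
```

```text
well in [404.9 396. ] [404.9 429.5] [404.9 412.8] 0.0335 -12.291337664204022
well out [403.8 393.1] [403.7 432. ] [403.8 412.5] 0.0389 -12.289859413755067
foot top [403.7 395.5] [403.6 427.8] [403.6 411.7] 0.0323 -12.317248997966516
foot bot [404.7 394.8] [404.7 428.2] [404.7 411.5] 0.0334 -12.303997093968931
```

Run:
```python
from h import *
from station import env
import pickle
f=shot(env,"wrist","w13"); o=env.observe(); pickle.dump((f,o),open("w13.pkl","wb")); print(o["eef_pos"],o["orientation"])
cv2.imwrite("pics/w13c.png",cv2.resize(f["frame"][150:310,220:420],None,fx=4,fy=3.7,interpolation=cv2.INTER_CUBIC))
f0,_=pickle.load(open("w12.pkl","rb"))
print(f["R"].T@f["t"]-f0["R"].T@f0["t"])
```

```text
[0.52228918 0.30846051 0.13833924] [179.35991439   1.64837886 167.79033402]
[-0.00058161 -0.0004382  -0.00368125]
```

View pics/w13c.png

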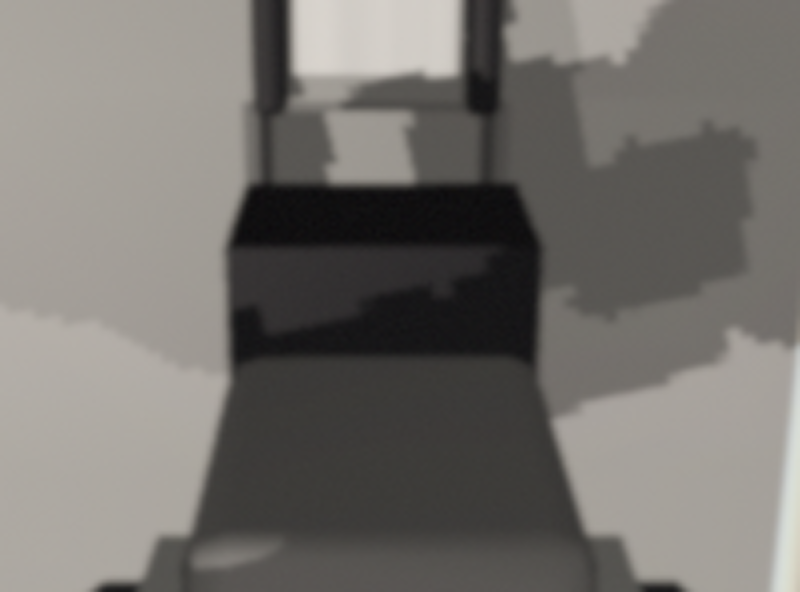

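Run:
```python
from h import *
import pickle
f,o=pickle.load(open("w13.pkl","rb"))
P=lambda u,v,z:ray(f,220+u/4,150+v/3.7,z)[:2]
y=np.radians(-12.4);ex=np.array([np.cos(y),np.sin(y)]);ey=np.array([-ex[1],ex[0]])
M=lambda a:print((np.array([a@ex,a@ey])*1000).round(1),end=" ")
z=o["eef_pos"][2]-.0506
for n,l in (("well in",[(266,110,.05),(490,110,.05)]),("well out",[(247,104,.05),(508,104,.05)]),("foot top",[(228,245,z+.035),(540,245,z+.035)]),("foot bot",[(247,185,z+.003),(517,185,z+.003)])):
  print(n,end=" "); [M(P(*q)) for q in l]; m=(P(*l[0])+P(*l[1]))/2; M(m); d=P(*l[1])-P(*l[0]); print(np.linalg.norm(d).round(4),np.degrees(np.arctan2(d[1],d[0]))-90)
f,_,_,o=pickle.load(open("w7.pkl","rb"));print(toolcam(f,o)[0])
f,o=pickle.load(open("w13.pkl","rb"));print(toolcam(f,o)[0])
```

```text
well in [404.5 395.9] [404.5 429.5] [404.5 412.7] 0.0336 -12.320662905774341
well out [403.5 393.1] [403.5 432.2] [403.5 412.6] 0.0391 -12.318168585751934
foot top [405.7 396.5] [405.7 429.5] [405.7 413. ] 0.033 -12.378762138861603
foot bot [406.7 396.1] [406.7 430. ] [406.7 413. ] 0.0339 -12.352463558085631
[ 0.08054749  0.00023099 -0.14158768]
[ 8.03836075e-02  1.20589864e-04 -1.41860182e-01]
```

>>> arm_command(
  steps=[
    [[-0.0007,-0.0003,-0.01,0],[-0.0007,-0.0003,-0.02,0],[-0.0007,-0.0003,-0.028,0],[-0.0007,-0.0003,-0.033,0],[-0.0007,-0.0003,-0.036,0],[-0.0007,-0.0003,-0.039,0],[-0.0007,-0.0003,-0.042,0],[-0.0007,-0.0003,-0.045,0],[-0.0007,-0.0003,-0.048,0],[-0.0007,-0.0003,-0.051,0],[-0.0007,-0.0003,-0.055,0],[-0.0007,-0.0003,-0.059,0],[-0.0007,-0.0003,-0.059,0]],
  ],
)

```text
time: 16.9
eef_pos: [0.5211, 0.3079, 0.0781]
orientation: [179.4, 1.6, 167.8]
contact_force: [0.1, -0.4, -2.4]
gripper_width: 0.0332
```

>>> arm_command(
  steps=[
    [[0,0,-0.004,0],[0,0,-0.008,0],[0,0,-0.011,0],[0,0,-0.013,0],[0,0,-0.015,0],[0,0,-0.017,0],[0,0,-0.018,0],[0,0,-0.018,0]],
  ],
)

```text
time: 17.57
eef_pos: [0.5219, 0.3077, 0.0666]
orientation: [179.4, 1.8, 167.8]
contact_force: [-15.1, -6.3, 26.5]
gripper_width: 0.0333
```

>>> arm_command(
  steps=[
    [[0,0,0,0],[0,0,0,0],[0,0,0,0],[0,0,0,0],[0,0,0.02,0],[0,0,0.05,0],[-0.005,0,0.08,0],[-0.01,0.002,0.11,0],[-0.02,0.003,0.14,0],[-0.02,0.003,0.145,0],[-0.02,0.003,0.145,0],[-0.02,0.003,0.145,0]],
  ],
  jaw=0.06,
)

```text
time: 18.57
eef_pos: [0.5017, 0.3108, 0.2106]
orientation: [179.4, 1.7, 167.9]
contact_force: [0.3, -0.3, -1.9]
gripper_width: 0.0601
```

Run:
```python
from h import *
from station import env
import pickle
env.grab_frame("side")
f=shot(env,"wrist","w14"); o=env.observe(); pickle.dump((f,o),open("w14.pkl","wb")); print(o["eef_pos"],o["orientation"],o["contact_force"])
cv2.imwrite("pics/w14c.png",cv2.resize(f["frame"][110:330,210:430],None,fx=2.7,fy=2.7,interpolation=cv2.INTER_CUBIC))
```

```text
[0.50148643 0.31036322 0.20923263] [179.54208464   1.67712679 167.84253759] [-0.52604442 -0.09339326 -0.84579185]
```

View pics/w14c.png

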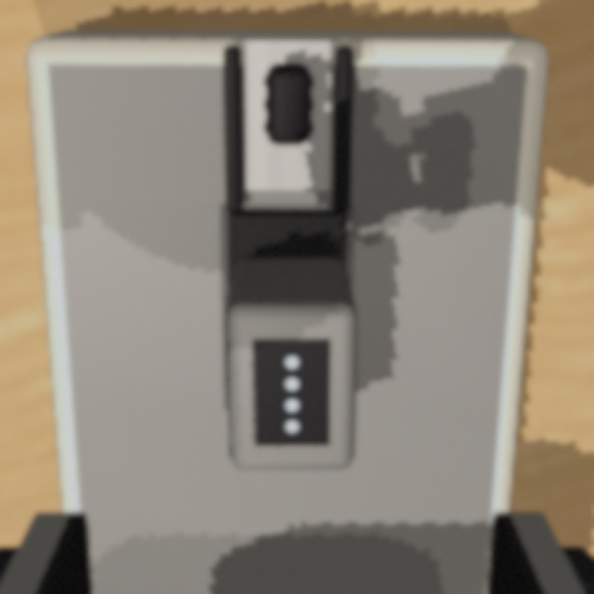

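Run:
```python
from h import *
import pickle
f,o=pickle.load(open("w14.pkl","rb"))
P=lambda u,v,z:ray(f,210+u/2.7,110+v/2.7,z).round(4)
print(P(292,393,.101),P(288.5,104,.077),P(292,305,.101),P(292,467,.101))
```

```text
[0.5204 0.3086 0.101 ] [0.4508 0.3229 0.077 ] [0.4969 0.3137 0.101 ] [0.5414 0.3041 0.101 ]
```

>>> arm_command(
  steps=[
    [[-0.02,0.005,-0.01,0],[-0.04,0.01,-0.03,0],[-0.05,0.0125,-0.06,0],[-0.05,0.0125,-0.09,0],[-0.05,0.0125,-0.115,0],[-0.05,0.0125,-0.135,0],[-0.05,0.0125,-0.145,0],[-0.05,0.0125,-0.145,0],[-0.05,0.0125,-0.145,0]],
  ],
  jaw=0.04,
)

```text
time: 19.42
eef_pos: [0.4516, 0.3225, 0.064]
orientation: [179.6, 1.7, 167.8]
contact_force: [0.0, -0.5, 0.2]
gripper_width: 0.04
```

Run:
```python
from h import *
from station import env
f=shot(env,"wrist","w15"); o=env.observe(); print(o["eef_pos"],o["orientation"],o["contact_force"])
```

```text
[0.45210985 0.32304758 0.06521706] [179.51341893   1.73681317 167.83799531] [ 0.44561726  0.63451466 -0.02455909]
```

View pics/w15.png

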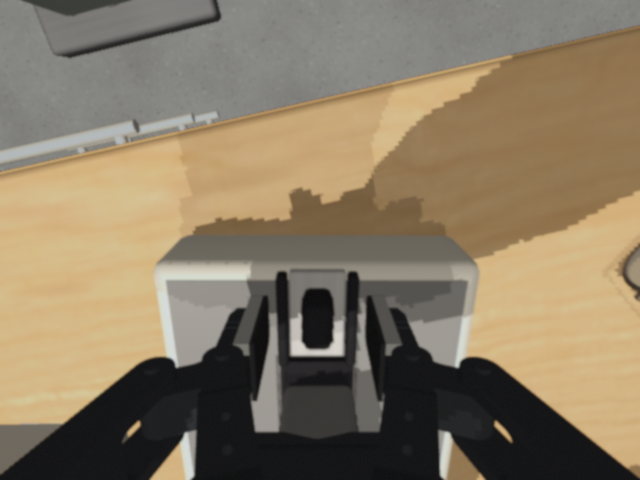

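>>> arm_command(
  steps=[
    [[0,0,-0.002,0],[0,0,-0.002,0],[0,0,-0.002,0],[0,0,-0.002,0],[0,0,-0.002,0],[0.004,-0.0009,-0.002,0],[0.008,-0.0017,-0.002,0],[0.012,-0.0026,-0.002,0],[0.016,-0.0035,-0.002,0],[0.018,-0.0039,-0.002,0],[0.02,-0.0043,-0.002,0],[0.021,-0.0045,-0.002,0],[0.021,-0.0045,-0.002,0]],
  ],
  jaw=0.005,
  force=40,
)

```text
time: 20.55
eef_pos: [0.4702, 0.3186, 0.0646]
orientation: [179.6, 1.4, 167.9]
contact_force: [-21.5, -3.8, 15.3]
gripper_width: 0.0108
```

Run:
```python
from h import *
from station import env
f=shot(env,"wrist","w16"); o=env.observe(); print(o["eef_pos"],o["orientation"],o["contact_force"])
```

```text
[0.47016307 0.31858943 0.06459593] [179.62318446   1.44368064 167.87919555] [-22.11843002  -4.77097703  15.67983227]
```

View pics/w16.png

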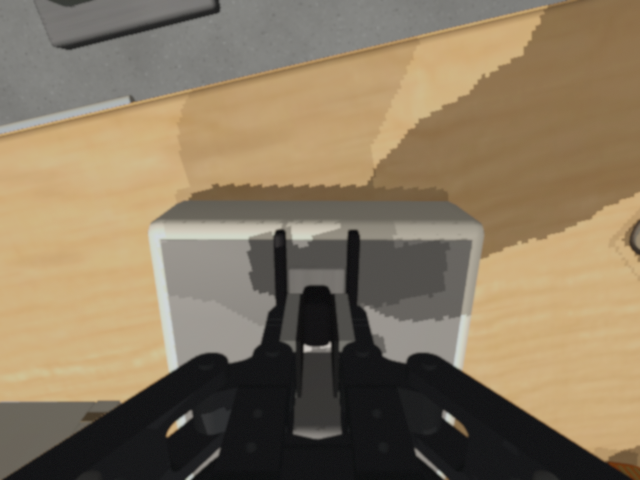

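>>> arm_command(
  steps=[
    [[0,0,0,0],[0,0,0,0],[0,0,0,0],[0,0,0,0],[0,0,0.03,0],[0,0,0.06,0],[0.01,0,0.1,0],[0.02,-0.006,0.13,0],[0.03,-0.008,0.145,0],[0.03,-0.008,0.145,0],[0.03,-0.008,0.145,0]],
  ],
  jaw=0.06,
)

```text
time: 21.52
eef_pos: [0.5008, 0.3107, 0.2099]
orientation: [179.5, 1.5, 167.8]
contact_force: [-0.4, 0.2, -1.8]
gripper_width: 0.0599
```

Run:
```python
from h import *
from station import env
import pickle
env.grab_frame("side")
f=shot(env,"wrist","w17"); shot(env,"scene","c17"); o=env.observe(); pickle.dump((f,o),open("w17.pkl","wb")); print(o["eef_pos"],o["time"],o["contact_force"])
cv2.imwrite("pics/w17c.png",cv2.resize(f["frame"][110:330,210:430],None,fx=2.7,fy=2.7,interpolation=cv2.INTER_CUBIC))
```

```text
[0.49952389 0.31033074 0.20769479] 21.6667 [-0.94885505 -0.39277621 -0.80618496]
```

View pics/w17c.png

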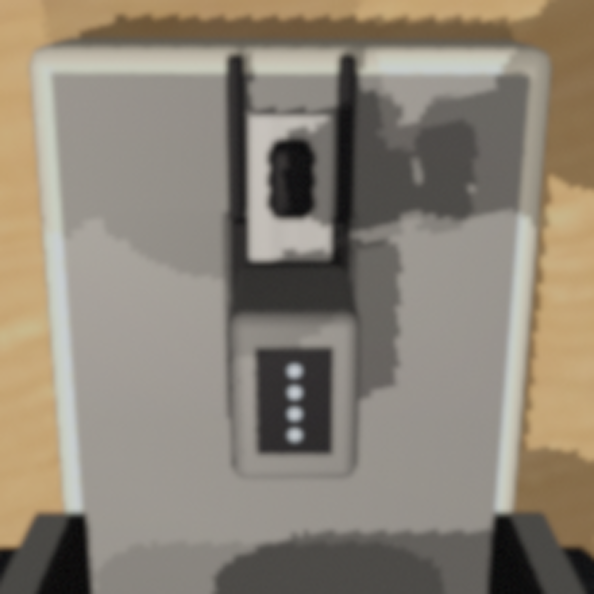

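View pics/c17.png

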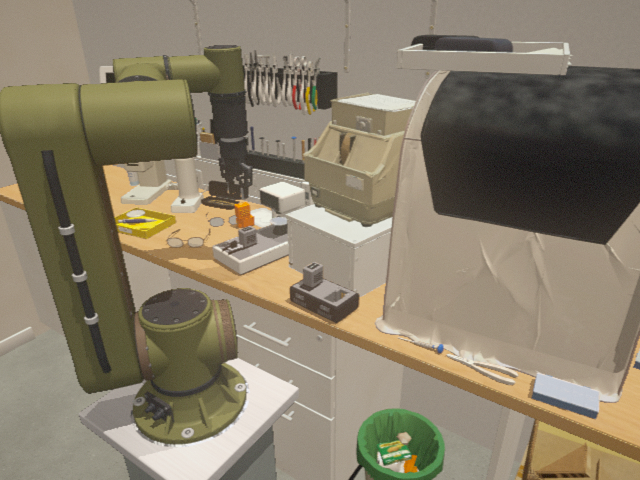

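Run:
```python
from h import *
import pickle
ex=np.array([np.cos(np.radians(-12.4)),np.sin(np.radians(-12.4))])
f,o=pickle.load(open("w17.pkl","rb"))
P=lambda u,v,z:ray(f,210+u/2.7,110+v/2.7,z)
l,t=P(295,402,.101),P(291,178,.077); print("now",l,t,(l-t)[:2]@ex*1e3,"plate end",(l-P(290,262,.055))[:2]@ex*1e3)
f,o=pickle.load(open("w14.pkl","rb")); l,t=P(292,393,.101),P(288.5,104,.077); print("open",(l-t)[:2]@ex*1e3)
f,o=pickle.load(open("w1.pkl","rb")); Q=lambda u,v,z:ray(f,225+u/3.5,140+v/3.5,z); l,t=Q(365,460,.101),Q(350,175,.077); print("start",(l-t)[:2]@ex*1e3,"plate end",(l-Q(352,278,.055))[:2]@ex*1e3)
```

```text
now [0.52043738 0.30873025 0.101     ] [0.46734363 0.31926775 0.077     ] 54.11796703146713 plate end 25.28456279595045
open 71.0639244608644
start 56.687988757217134 plate end 27.468694282541204
```

>>> arm_command(
  steps=[
    [[-0.03,0.007,0,0],[-0.062,0.0152,-0.02,0],[-0.062,0.0152,-0.05,0],[-0.062,0.0152,-0.08,0],[-0.062,0.0152,-0.11,0],[-0.062,0.0152,-0.13,0],[-0.062,0.0152,-0.141,0],[-0.062,0.0152,-0.141,0],[-0.062,0.0152,-0.141,0]],
  ],
  jaw=0.0,
)

```text
time: 22.42
eef_pos: [0.4376, 0.3254, 0.0668]
orientation: [179.8, 1.4, 167.9]
contact_force: [0.7, 0.2, 0.7]
gripper_width: 0.0001
```

Run:
```python
from h import *
from station import env
f=shot(env,"wrist","w18"); o=env.observe(); print(o["eef_pos"],o["gripper_width"],o["contact_force"])
```

```text
[0.43805984 0.32594385 0.06802091] -4.0074104304339555e-05 [0.22442755 0.16684633 1.01495111]
```

View pics/w18.png

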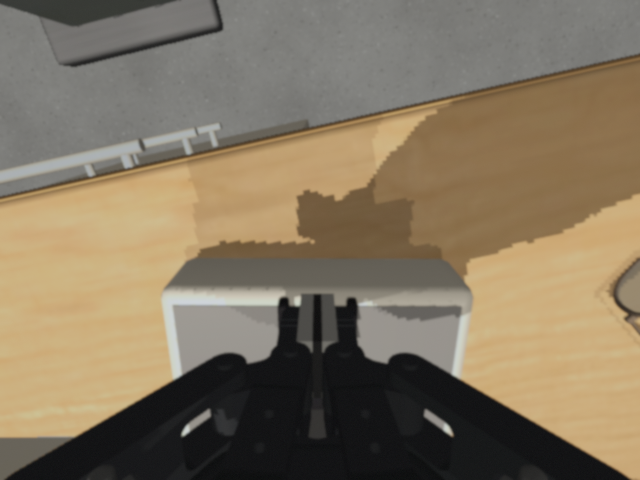

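>>> arm_command(
  steps=[
    [[0.002,-0.0004,-0.003,0],[0.004,-0.0009,-0.003,0],[0.006,-0.0013,-0.003,0],[0.008,-0.0017,-0.003,0],[0.01,-0.0021,-0.003,0],[0.012,-0.0026,-0.003,0],[0.012,-0.0026,-0.003,0]],
  ],
)

```text
time: 23.05
eef_pos: [0.4492, 0.3237, 0.0653]
orientation: [179.7, 1.3, 167.9]
contact_force: [-7.6, 0.7, 4.8]
gripper_width: 0.0003
```

>>> arm_command(
  steps=[
    [[0.002,-0.0004,0,0],[0.003,-0.0006,0,0],[0.003,-0.0006,0,0],[0.003,-0.0006,0,0]],
  ],
)

```text
time: 23.38
eef_pos: [0.4494, 0.3238, 0.0653]
orientation: [179.7, 1.0, 168.0]
contact_force: [-17.5, 1.0, 7.7]
gripper_width: 0.0001
```

>>> arm_command(
  steps=[
    [[-0.01,0.002,0,0],[-0.02,0.004,0.01,0],[-0.02,0.004,0.04,0],[-0.01,0.003,0.08,0],[0.02,-0.005,0.12,0],[0.05,-0.013,0.145,0],[0.05,-0.013,0.145,0],[0.05,-0.013,0.145,0],[0.05,-0.013,0.145,0]],
  ],
  jaw=0.06,
)

```text
time: 24.13
eef_pos: [0.4991, 0.3106, 0.2094]
orientation: [179.8, 0.9, 167.9]
contact_force: [-0.2, -0.6, -1.1]
gripper_width: 0.0598
```

Run:
```python
from h import *
from station import env
import pickle
env.grab_frame("side")
f=shot(env,"wrist","w19"); s=shot(env,"side","s19"); c=env.grab_frame("scene"); o=env.observe(); pickle.dump((f,o),open("w19.pkl","wb")); print(o["eef_pos"],o["time"],o["contact_force"])
cv2.imwrite("pics/w19c.png",cv2.resize(f["frame"][110:330,210:430],None,fx=2.7,fy=2.7,interpolation=cv2.INTER_CUBIC))
a=cv2.resize(c["frame"][200:330,200:380],None,fx=4.4,fy=4.4,interpolation=cv2.INTER_CUBIC); cv2.imwrite("pics/c19c.png",a)
```

```text
[0.49833648 0.31082462 0.20900621] 24.3333 [ 0.69588304 -0.55432306 -0.03508935]
```

View pics/w19c.png

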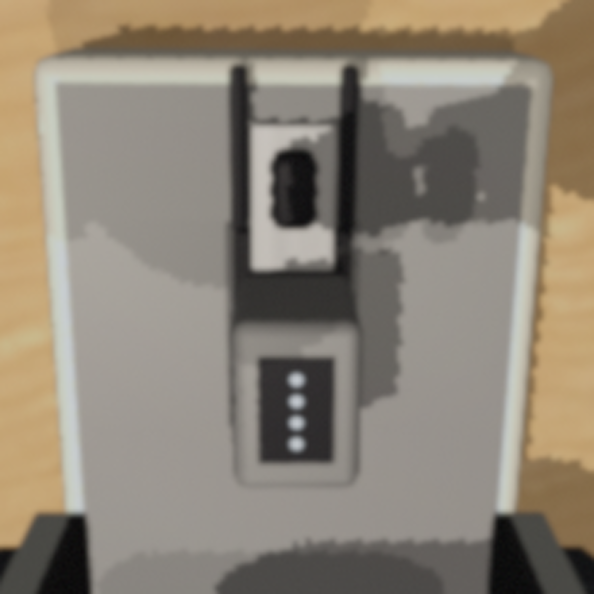

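View pics/c19c.png

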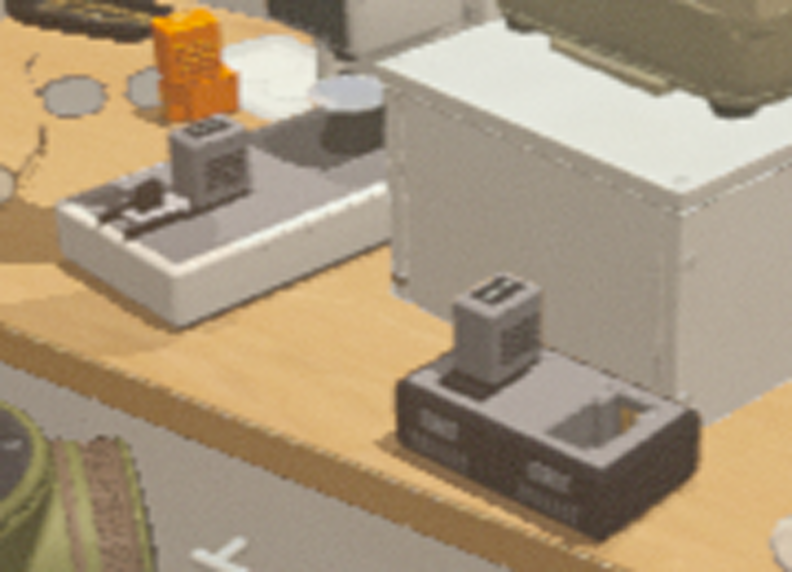

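View pics/s19.png

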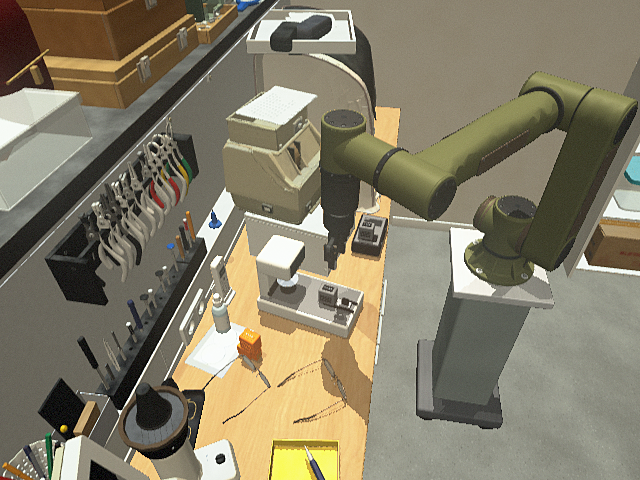

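Run:
```python
from station import env
print(env.job_done())
```

```text
the job is handed in; nothing more can be done
None
```

The pack swap is done and handed in at about 24 s of the 72 s allowed. I slid the catch back, moved the spent pack from the lensmeter to the charger's left bay, moved the charged pack into the lensmeter, and slid the catch forward again.

**Spent pack:** it bottomed at the same tool height as when I gripped it in the lensmeter (0.0627 m against 0.0628 m) and took a 34 N press. Its label then measured 85 mm from the other pack's, where 84 mm is expected.

**Charged pack:** it bottomed at exactly its gripping height (0.0666 m) under about 26 N.

**Catch:** it moved about 17 to 18 mm forward and stalled at 22 N. A second push on the tab from the front with closed fingers reached 17.5 N without moving it. The last pictures show its plate over the pack's front step, the charger's right bay empty, and nothing touching the robot.

- **Catch travel disagreed:** by camera, the opening slide measured only about 15 mm and the closing slide 17 mm, against the nominal 18 mm. I put this down to a biased first measurement of the tab.
- **Tool tilt:** the gripper tilted by up to 1.8° over the run, but both packs still went in without binding.
- **Bystanders:** I did not go near the pliers, the screwdriver or the spectacles. I only looked them over in the pictures and did not measure them.

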